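# Sort the pantry jars into their trays

### The job

Sort the five small pantry jars by kind: stand both green-lidded jars of beans in the tray with the green floor, both orange-lidded jars of carrots in the orange tray, and the purple-lidded jar of blueberries in the purple tray. Set each glass jar down gently so that it ends upright, flat on the tray's floor inside the rim; do not drop or topple any, and leave the big corn jar and the white bowl where they are.

Things in the scene. Friction and masses are not known exactly. Their poses are not given: they have to be found in the camera images.
- beans_tall: Loose closed glass jar with an aluminium screw band and green lid disc, dried green beans, the taller of the two green-lidded jars. Straight upright cylinder, 56 mm diameter from bottom to top, 92 mm tall, about 0.15 to 0.35 kg. Origin: centre of its underside; z up along its axis. Starts upright on the table.
- beans_short: Loose closed glass jar with an aluminium screw band and green lid disc, dried green beans, the shorter of the two green-lidded jars. Straight upright cylinder, 56 mm diameter from bottom to top, 70 mm tall, about 0.15 to 0.35 kg. Origin: centre of its underside; z up along its axis. Starts upright on the table.
- carrots_tall: Loose closed glass jar with an aluminium screw band and orange lid disc, dried carrot slices, the taller of the two orange-lidded jars. Straight upright cylinder, 56 mm diameter from bottom to top, 92 mm tall, about 0.15 to 0.35 kg. Origin: centre of its underside; z up along its axis. Starts upright on the table.
- carrots_short: Loose closed glass jar with an aluminium screw band and orange lid disc, dried carrot slices, the shorter of the two orange-lidded jars. Straight upright cylinder, 56 mm diameter from bottom to top, 70 mm tall, about 0.15 to 0.35 kg. Origin: centre of its underside; z up along its axis. Starts upright on the table.
- berries_short: Loose closed glass jar with an aluminium screw band and purple lid disc, dried blueberries (the only purple jar). Straight upright cylinder, 56 mm diameter from bottom to top, 70 mm tall, about 0.15 to 0.35 kg. Origin: centre of its underside; z up along its axis. Starts upright on the table.
- green_tray: Fixed shallow wooden tray with a green floor. Outside 96 mm (its x) by 176 mm (its y), inside 84 by 164 mm, wall 6 mm; rim 20 mm and inner floor 6 mm above the table. Origin: centre of its underside, at table height; x across its short side, y along its long side, z up. Two jars fit side by side along y, for example centred 41 mm either side of the middle.
- orange_tray: Fixed shallow wooden tray with an orange floor. Outside 96 mm (its x) by 176 mm (its y), inside 84 by 164 mm, wall 6 mm; rim 20 mm and inner floor 6 mm above the table. Origin: centre of its underside, at table height; x across its short side, y along its long side, z up. Two jars fit side by side along y, for example centred 41 mm either side of the middle.
- purple_tray: Fixed shallow wooden tray with a purple floor. Outside 96 mm (its x) by 176 mm (its y), inside 84 by 164 mm, wall 6 mm; rim 20 mm and inner floor 6 mm above the table. Origin: centre of its underside, at table height; x across its short side, y along its long side, z up. Two jars fit side by side along y, for example centred 41 mm either side of the middle.
- corn_jar: Bystander: large loose jar of yellow corn, plain aluminium lid, 84 mm diameter, 130 mm tall, at the left end of the work area. Origin: centre of its underside, z up. Leave it where it is.
- bowl: Bystander: loose white ceramic bowl, 110 mm across its rim, 50 mm tall, at the right end of the work area. Origin: centre of its underside, z up. Leave it where it is.
There are look-alikes about, which are no part of the job. Leave any pink look-alike of the beans_tall alone. What is shaped like the beans_short but yellow is not meant.

How it is judged:
At the end, for the whole second after the job is handed in: All five jars stand upright (within about 4.5 degrees) and at rest on the floor of the tray of their own lid colour, wholly inside its rim: underside 2 to 11 mm above the table, axis within 20 mm (tray x) and 60 mm (tray y) of the tray's middle (x of beans_tall in the frame of green_tray between -0.02 and 0.02 m and y of beans_tall in the frame of green_tray between -0.06 and 0.06 m and z of beans_tall in the frame of green_tray between 0.002 and 0.011 m and angle between each of beans_tall, beans_short, carrots_tall, carrots_short, berries_short's own z axis and vertical below 0.08 rad and linear speed of each of beans_tall, beans_short, carrots_tall, carrots_short, berries_short below 0.02 m/s and x of beans_short in the frame of green_tray between -0.02 and 0.02 m and y of beans_short in the frame of green_tray between -0.06 and 0.06 m and z of beans_short in the frame of green_tray between 0.002 and 0.011 m and x of carrots_tall in the frame of orange_tray between -0.02 and 0.02 m and y of carrots_tall in the frame of orange_tray between -0.06 and 0.06 m and z of carrots_tall in the frame of orange_tray between 0.002 and 0.011 m and x of carrots_short in the frame of orange_tray between -0.02 and 0.02 m and y of carrots_short in the frame of orange_tray between -0.06 and 0.06 m and z of carrots_short in the frame of orange_tray between 0.002 and 0.011 m and x of berries_short in the frame of purple_tray between -0.02 and 0.02 m and y of berries_short in the frame of purple_tray between -0.06 and 0.06 m and z of berries_short in the frame of purple_tray between 0.002 and 0.011 m); the robot touches nothing.
It fails at once if a small jar is knocked over (leans more than about 35 degrees) (angle between any of beans_tall, beans_short, carrots_tall, carrots_short, berries_short's own z axis and vertical above 0.6 rad).
It fails at once if a jar is dropped or thrown: moves faster than 0.7 m/s without being held (a free fall of about 25 mm) ((linear speed of beans_tall above 0.7 m/s and contact force between the fingers and beans_tall below 0.05 N) or (linear speed of beans_short above 0.7 m/s and contact force between the fingers and beans_short below 0.05 N) or (linear speed of carrots_tall above 0.7 m/s and contact force between the fingers and carrots_tall below 0.05 N) or (linear speed of carrots_short above 0.7 m/s and contact force between the fingers and carrots_short below 0.05 N) or (linear speed of berries_short above 0.7 m/s and contact force between the fingers and berries_short below 0.05 N)).
It fails at once if the corn jar or the bowl is shifted by more than 20 mm or tipped (distance of any of corn_jar, bowl from where it was at the start of the episode above 0.02 m or angle between any of corn_jar, bowl's own z axis and vertical above 0.3 rad).
It also fails if it takes over 122 s, if anything falls off the work surface, if the arm or the gripper's body presses on something with over 40 N, if the wrist force passes 120 N, or if a joint passes its speed limit or range.

### The arm

A 6-joint arm with a two-finger parallel gripper is mounted at the origin on the work surface. World frame = base frame: x ahead of the robot, y to its left, z up, the work surface at z = 0. Lengths are in m, angles in rad, forces in N, time in s.
With the tool pointing down it reaches from about 0.225 to 0.875 m from the base axis. Payload 3.4 kg.
Tool frame: the origin (TCP) lies midway between the tips of the shut fingers; the grasp point (between the pads) lies 19 mm behind it (manip.grasp_offset is the distance from the TCP to the grasp point, in m); x points along the fingers, y is the direction in which the jaws open and shut, and the axes are right-handed (so a half turn about x gives the same grasp; the last joint's range is limited). The gripper opens to 85 mm and grips with 20 to 120 N. Pads are 22 mm wide; open, the fingers measure 114 mm over their backs; the gripper's body (76 mm by 85 mm) begins 54 mm behind the grasp point. The pads swing forward as they close: fully open they stand 13 mm farther back than shut.
Start: joints at [1.124, 0.276, 1.505, -0, 1.361, -0.121], TCP at [0.184, 0.545, 0.206] pointing down, gripper open.
Joint ranges: [-2.89, 2.89], [-0.75, 2.08], [0.22, 2.7], [-1.18, 4.32], [0.11, 2.71], [-2.7, 2.7]. Speed limits (rad/s): [2.57, 2.57, 3.14, 3.14, 3.14, 3.14].

### API

Orientations are given as a unit quaternion [w, x, y, z].
In Python, from rig import manip gives the robot as it stands.
- The arm moves only by the shell command python3 -m creep 'ROWS' [OPENING] [FORCE]. ROWS is a JSON object of lists of equal length, an entry for each row: "delta_pos": the shift along the tool's x, y, z in cm, a list of three; "dr": the turn, a rotation vector about the tool's x, y, z in rad, a list of three. In form: {"delta_pos": [[dx, dy, dz], ...], "dr": [[rx, ry, rz], ...]}. A call has 1 to 10 rows; each row is the pose to reach, as a shift and turn from the pose commanded when the call began, along the tool's axes at that moment; what a row does not reach only later rows make up. A row lasts 1/10 s, in which the tool goes at most 50 mm and 8.59 degrees, less where a joint would pass 70% of its speed; a pose out of reach is approached as far as the arm can. A call with a gripper value outside its range is refused whole. OPENING is the opening, from -1 (shut) to 1 (fully open), set as the call begins (- or left out, the last holds). The fingers move at their own pace and stop on an object; FORCE is the grip in N (left out, the last holds). Time passes only in rows, so rows that repeat a pose let the fingers close. It gives the time, the measured TCP pose, the force and the opening at its end, in the units of the state.
- manip.get_state(): the state, without advancing time (a new reading comes with each control period).
- manip.get_image(name): name is "scene" or "top" or "wrist"; returns a dict with "pixels" (400x640x3 uint8, blue, green, red), "depth" (400x640 float32, m along the optical axis (not along the pixel's ray), 0 where there is no reading), "intrinsics" (3x3 intrinsics, pixels), "k1" (the pictures are not rectified: a ray, as slopes to the right and down, at radius r is drawn at 1 + k1 r^2 times it, then the intrinsics apply), "rvec" (rotation vector, rad) and "tvec" (3), from world to camera coordinates, as OpenCV has them. Camera axes: x right, y down, z forward; pixel columns grow to the right and rows downward; lengths in m; the calibration is good to about 2 mm. A picture is of the moment at which its call begins.
- manip.sign_off(): hands the job in, once; it reports no verdict.
The state is a dict: "clock": time; "qpos": joint angles; "qd": joint speeds; "effort": joint torques, N m; "position": TCP position; "ee_rot": TCP orientation; "contact_force": force on the tool from outside, world axes, zero at the start; "moment": the same for the moment, N m; "width": finger opening in m.
Only numpy, scipy, OpenCV 4.12 (cv2) and the standard library are available. Lean on these libraries where they do the work, as an engineer would, in place of code of your own. Each camera call takes 0.05 s, during which the arm holds its last target. There are 200 camera calls.

## Working session

There is one attempt and no reset: what is moved stays moved. The work goes in short steps, Python scripts to look and compute and a shell command to move; the robot and the scene stay as the last step left them, time stands still between calls to the robot, and variables do not carry over. Pictures are saved under pics/ and viewed, about 12 in all and at most 16, crops included, and the job is handed in when it is done.

```bash
mkdir -p pics; ls; python3 - <<'E'
from rig import manip
import cv2,numpy as np
s=manip.get_state(); print({k:np.round(v,3) for k,v in s.items()}, manip.grasp_offset)
for n in ("top","scene"):
    d=manip.get_image(n); np.savez(f"{n}.npz",**d); cv2.imwrite(f"pics/{n}0.png",d["pixels"])
    R,_=cv2.Rodrigues(np.array(d["rvec"],float)); print(n,d["intrinsics"],d["k1"],(-R.T@np.array(d["tvec"]).ravel()).round(3),R.round(2).tolist())
E
```

```text
pics
{'clock': np.float64(0.0), 'qpos': array([ 1.124,  0.277,  1.506, -0.   ,  1.361, -0.121]), 'qd': array([ 0.002, -0.   , -0.001,  0.001, -0.   ,  0.002]), 'effort': array([-1.0000e-03, -4.1677e+01, -2.4581e+01, -0.0000e+00,  1.1000e-02,
        0.0000e+00]), 'position': array([0.184, 0.544, 0.205]), 'ee_rot': array([ 0.698,  0.114,  0.698, -0.115]), 'contact_force': array([0.208, 0.337, 0.396]), 'moment': array([ 0.   , -0.042,  0.003]), 'width': np.float64(0.086)} 0.0187
top [[493.21144883   0.         323.25128093]
 [  0.         493.21144883 203.20696573]
 [  0.           0.           1.        ]] -0.03273121227830727 [0.231 0.    1.616] [[0.0, -1.0, 0.02], [-0.99, -0.01, -0.15], [0.15, -0.02, -0.99]]
scene [[505.34494248   0.         315.47812513]
 [  0.         505.34494248 201.58795177]
 [  0.           0.           1.        ]] -0.13755690773666518 [ 1.631 -0.62   0.85 ] [[0.45, 0.89, 0.02], [0.48, -0.22, -0.85], [-0.75, 0.39, -0.53]]
```

View pics/top0.png

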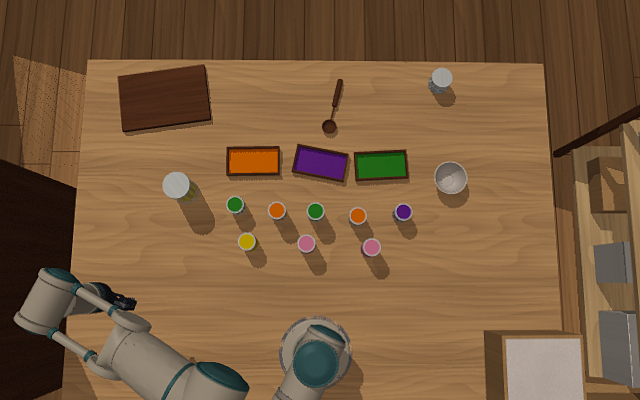

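View pics/scene0.png

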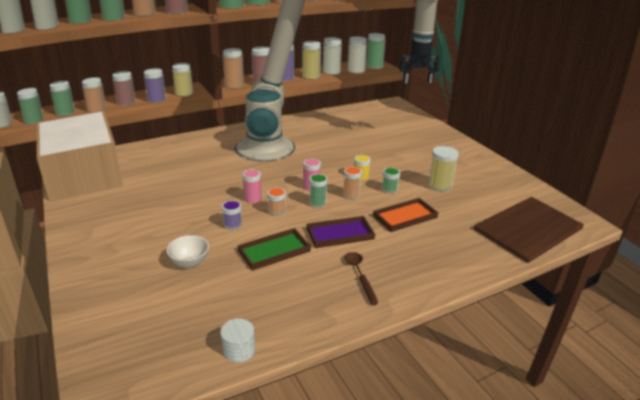

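The top view shows the green lids at (235,204) and (316,211), the orange lids at (277,211) and (358,215), and the purple lid at (403,212). The orange, purple and green trays are at (253,160), (320,163) and (381,165). The yellow and pink look-alikes stand in the row at about y=243. In the scene view, the inner green and orange jars (318,190) and (352,183) look tall.

```bash
cat > h.py <<'E'
import cv2,numpy as np
from rig import manip
def get(n):
    return manip.get_image(n)
def ray(d,uv,z):
    uv=np.atleast_2d(uv).astype(float); K=d["intrinsics"]
    p=cv2.undistortPoints(uv[:,None],K,np.array([d["k1"],0,0,0],float))[:,0]
    R,_=cv2.Rodrigues(np.array(d["rvec"],float)); c=-R.T@np.array(d["tvec"],float).ravel()
    r=np.c_[p,np.ones(len(p))]@R
    return c+r*((z-c[2])/r[:,2])[:,None]
def depthz(d,uv):
    u,v=np.round(uv).astype(int); Z=np.median(d["depth"][v-2:v+3,u-2:u+3])
    R,_=cv2.Rodrigues(np.array(d["rvec"],float)); t=np.array(d["tvec"],float).ravel()
    p=cv2.undistortPoints(np.array([[uv]],float),d["intrinsics"],np.array([d["k1"],0,0,0],float))[0,0]
    return R.T@(np.r_[p,1]*Z-t)
def blobs(d,box=(150,130,460,270),amin=40):
    hsv=cv2.cvtColor(d["pixels"],cv2.COLOR_BGR2HSV)
    out=[]
    for n,lo,hi in (("orange",(5,200,150),(14,255,255)),("green",(50,120,50),(75,255,255)),("purple",(120,120,40),(150,255,255)),("pink",(155,60,120),(179,255,255)),("yellow",(22,180,120),(32,255,255))):
        m=cv2.inRange(hsv,lo,hi); k=np.zeros_like(m); k[box[1]:box[3],box[0]:box[2]]=255
        for c in cv2.findContours(m&k,cv2.RETR_EXTERNAL,cv2.CHAIN_APPROX_NONE)[0]:
            if cv2.contourArea(c)>=amin: out.append((n,c))
    return out
def report(d,trays=True):
    for n,c in blobs(d):
        a=cv2.contourArea(c)
        if a>500:
            if not trays: continue
            q=ray(d,cv2.boxPoints(cv2.minAreaRect(c)),.006)[:,:2]
            e1=q[1]-q[0];e2=q[2]-q[1]; L=e1 if np.hypot(*e1)>np.hypot(*e2) else e2
            L=L if L[1]>0 else -L
            print("TRAY",n,q.mean(0).round(4),"size",np.hypot(*e1).round(3),np.hypot(*e2).round(3),"long-axis ang",np.degrees(np.arctan2(L[1],L[0])).round(1))
        else:
            (u,v),r=cv2.minEnclosingCircle(c); M=cv2.moments(c);uv=np.array([M['m10'],M['m01']])/M['m00']
            z=depthz(d,uv)[2]; zz=min((.07,.076,.092,.098),key=lambda x:abs(x-z))
            print("jar",n,uv.round(1),"r%.1f"%r,"depth z %.3f"%z,"xy",ray(d,uv,zz)[0].round(4))
E
python3 - <<'E'
from h import *
report(dict(np.load("top.npz")))
d=dict(np.load("top.npz"));
for uv in((176,185),(451,178)): print(depthz(d,uv).round(3))
E
```

```text
jar orange [357.4 215.3] r7.0 depth z 0.071 xy [ 0.4316 -0.1324  0.07  ]
jar orange [276.2 209.7] r7.1 depth z 0.093 xy [0.4451 0.1227 0.092 ]
TRAY orange [0.6196 0.2101] size 0.161 0.072 long-axis ang 90.3
jar green [314.9 210.5] r7.1 depth z 0.092 xy [0.4432 0.0021 0.092 ]
jar green [234.3 203.8] r7.0 depth z 0.073 xy [0.4653 0.2565 0.076 ]
TRAY green [ 0.6113 -0.2173] size 0.163 0.08 long-axis ang 93.4
jar purple [403.3 211.3] r7.0 depth z 0.070 xy [ 0.445  -0.2784  0.07  ]
TRAY purple [ 0.6177 -0.0136] size 0.081 0.165 long-axis ang 78.8
jar pink [371.5 246.8] r7.6 depth z 0.092 xy [ 0.3307 -0.1734  0.092 ]
jar pink [306. 243.] r7.6 depth z 0.093 xy [0.3417 0.0291 0.092 ]
jar yellow [246.1 241. ] r7.2 depth z 0.073 xy [0.3486 0.2172 0.07  ]
[0.514 0.427 0.132]
[ 0.567 -0.453  0.007]
```

```bash
cat > go.py <<'E'
# go.py x y z : shift (cm, tool axes) & turn to get TCP to world xyz, tool x down, jaws along world x
import sys,numpy as np
from scipy.spatial.transform import Rotation as Ro
from rig import manip
s=manip.get_state(); q=s["ee_rot"]; R=Ro.from_quat([q[1],q[2],q[3],q[0]])
t=np.array([float(v) for v in sys.argv[1:4]])
print("at",np.round(s["position"],4),"tool y",R.as_matrix()[:,1].round(3),"q",np.round(s["qpos"],2),"t%.1f"%s["clock"],"w%.4f"%s["width"],"F",np.round(s["contact_force"],1))
print("shift cm",(R.inv().apply(t-s["position"])*100).round(2))
for sg in (1,-1):
    x=np.array([0,0,-1.]);y=np.array([sg,0,0.]);T=Ro.from_matrix(np.c_[x,y,np.cross(x,y)])
    print("turn",sg,(R.inv()*T).as_rotvec().round(3))
E
python3 go.py 0.4653 0.2565 0.16
```

```text
at [0.1838 0.5443 0.2051] tool y [ 0.32   0.947 -0.002] q [ 1.12  0.28  1.51  0.    1.36 -0.12] t0.1 w0.0853 F [-0.8  0.6  0. ]
shift cm [  4.54 -18.25  35.88]
turn 1 [1.245e+00 1.000e-03 2.000e-03]
turn -1 [-1.897e+00 -2.000e-03  1.000e-03]
```

```bash
python3 -m creep '{"delta_pos": [[0,-2,4],[0,-4,8],[0,-6,12],[0,-8,16],[0,-10,20],[1,-12,24],[2,-14,28],[3,-16,32],[4,-18.3,35.8],[4,-18.3,35.8]], "dr": [[0.14,0,0],[0.28,0,0],[0.42,0,0],[0.56,0,0],[0.7,0,0],[0.84,0,0],[0.98,0,0],[1.12,0,0],[1.245,0,0],[1.245,0,0]]}' 1 50; python3 go.py 0.4647 0.257 0.034
```

```text
clock: 1.1
position: [0.4672, 0.2524, 0.1641]
ee_rot: [-0.499, -0.501, -0.498, 0.503]
contact_force: [-0.6, -0.1, -0.4]
width: 0.0857
at [0.4672 0.2524 0.1641] tool y [ 1.    -0.007 -0.001] q [ 0.37  0.24  1.66 -0.    1.24  0.37] t1.1 w0.0857 F [-0.6 -0.1 -0.4]
shift cm [13.   -0.24 -0.5 ]
turn 1 [-0.007  0.003  0.001]
turn -1 [ 3.135e+00  2.000e-03 -5.000e-03]
```

```bash
python3 - <<'E'
from h import *
d=get("top"); report(d,False)
w=get("wrist"); cv2.imwrite("pics/wrist1.png",w["pixels"])
E
```

```text
jar orange [357.4 215.3] r7.0 depth z 0.072 xy [ 0.4316 -0.1324  0.07  ]
jar orange [276.2 209.7] r7.1 depth z 0.094 xy [0.4451 0.1227 0.092 ]
jar green [314.9 210.5] r7.1 depth z 0.094 xy [0.4432 0.0021 0.092 ]
jar purple [403.3 211.3] r7.0 depth z 0.071 xy [ 0.445  -0.2784  0.07  ]
jar pink [371.5 246.8] r7.6 depth z 0.092 xy [ 0.3307 -0.1734  0.092 ]
jar pink [306. 243.] r7.6 depth z 0.094 xy [0.3417 0.0291 0.092 ]
```

View pics/wrist1.png

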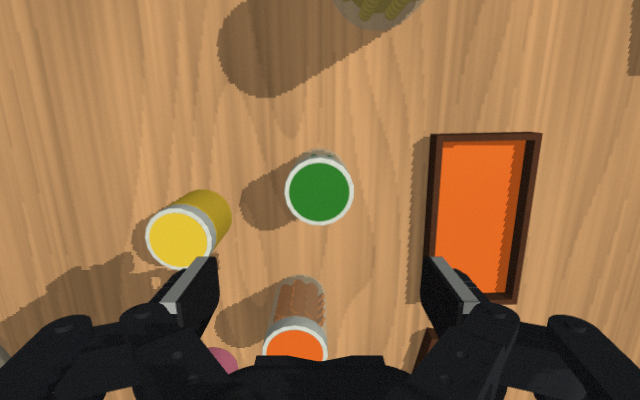

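The wrist view shows the short green lid at (320,192), centred between the fingers. The orange tray is at right and the yellow look-alike at (180,238). Next I measure both from this view as a cross-check.

```bash
cat > wr.py <<'E'
from h import *
import sys
def wr(zs):
    w=get("wrist")
    for n,c in blobs(w,(0,0,640,370),800):
        (u,v),r=cv2.minEnclosingCircle(c)
        if cv2.contourArea(c)/(3.1416*r*r)>.85:
            print(n,(round(u),round(v)),[ray(w,(u,v),z)[0][:2].round(4).tolist() for z in zs],"disc r %.4f"%np.linalg.norm((ray(w,(u+r,v),zs[0])-ray(w,(u,v),zs[0]))[0]))
        elif v>0:
            q=ray(w,cv2.boxPoints(cv2.minAreaRect(c)),.006)[:,:2]; print("other",n,q.mean(0).round(4),np.linalg.norm(q[1]-q[0]).round(3),np.linalg.norm(q[2]-q[1]).round(3))
if __name__=="__main__": wr([float(a) for a in sys.argv[1:]])
E
python3 wr.py .07 .092; python3 go.py 0.4647 0.257 0.034
```

```text
other orange [0.4378 0.0655] 0.035 0.062
other orange [0.6246 0.2141] 0.161 0.078
green (320, 193) [[0.4649, 0.2586], [0.4649, 0.2641]] disc r 0.0234
other yellow [0.3184 0.1928] 0.057 0.055
other yellow [0.3532 0.2231] 0.04 0.058
at [0.4642 0.2569 0.1656] tool y [ 1.    -0.    -0.001] q [0.37 0.24 1.66 0.   1.24 0.37] t1.2 w0.0857 F [-0.   0.3  0.2]
shift cm [ 1.316e+01  7.000e-02 -1.000e-02]
turn 1 [-0.    -0.     0.001]
turn -1 [3.141e+00 2.000e-03 1.000e-03]
```

```bash
python3 -m creep '{"delta_pos": [[2,0,-0.1],[4,0,-0.1],[6,0,-0.1],[8,0,-0.1],[9.5,0,-0.1],[11,0,-0.1],[12,0,-0.1],[13,0,-0.1],[13.1,0,-0.1],[13.1,0,-0.1]], "dr": [[0,0,0],[0,0,0],[0,0,0],[0,0,0],[0,0,0],[0,0,0],[0,0,0],[0,0,0],[0,0,0],[0,0,0]]}' 1 50
python3 -m creep '{"delta_pos": [[0,0,0],[0,0,0],[0,0,0],[0,0,0],[0,0,0],[0,0,0],[0,0,0],[0,0,0]], "dr": [[0,0,0],[0,0,0],[0,0,0],[0,0,0],[0,0,0],[0,0,0],[0,0,0],[0,0,0]]}' -1 50
python3 -m creep '{"delta_pos": [[-1,0,0],[-2.5,0,0],[-4.5,0,0],[-6.5,0,0],[-8.5,0,0],[-10.5,0,0],[-12,0,0],[-13,0,0],[-13,0,0]], "dr": [[0,0,0],[0,0,0],[0,0,0],[0,0,0],[0,0,0],[0,0,0],[0,0,0],[0,0,0],[0,0,0]]}'
```

```text
clock: 2.25
position: [0.4646, 0.2582, 0.035]
ee_rot: [0.5, 0.5, 0.5, -0.5]
contact_force: [-0.3, 0.4, -0.1]
width: 0.0853
clock: 3.05
position: [0.4652, 0.258, 0.0362]
ee_rot: [0.5, 0.501, 0.5, -0.499]
contact_force: [-1.2, -0.7, 5.5]
width: 0.0534
clock: 3.95
position: [0.4655, 0.2581, 0.1665]
ee_rot: [0.5, 0.501, 0.5, -0.499]
contact_force: [0.1, -0.6, -1.6]
width: 0.0529
```

```bash
python3 -m creep '{"delta_pos": [[0,0.5,1.5],[0,1.5,4],[0,2.5,7],[0,3.5,10],[0,4.5,13],[0,5.5,16.5],[0,6.5,20],[0,8,23.5],[0,9,27],[0,10,30.5]], "dr": [[0,0,0],[0,0,0],[0,0,0],[0,0,0],[0,0,0],[0,0,0],[0,0,0],[0,0,0],[0,0,0],[0,0,0]]}'
python3 - <<'E'
from h import *
d=dict(np.load("top.npz")); hsv=cv2.cvtColor(d["pixels"],cv2.COLOR_BGR2HSV)
for n,c in blobs(d):
    if cv2.contourArea(c)<500: continue
    x,y,w,h=cv2.boundingRect(c)
    m=np.zeros(hsv.shape[:2],np.uint8); s=np.s_[y-6:y+h+6,x-6:x+w+6]
    m[s]=((hsv[s][...,2]<70)*255).astype(np.uint8); cv2.drawContours(m,[c],-1,255,-1)
    k=max(cv2.findContours(m,cv2.RETR_EXTERNAL,cv2.CHAIN_APPROX_NONE)[0],key=cv2.contourArea)
    q=ray(d,cv2.boxPoints(cv2.minAreaRect(k)),.02)[:,:2]; e=q[1]-q[0],q[2]-q[1]
    L=max(e,key=lambda v:np.hypot(*v)); L=L*np.sign(L[1])
    print(n,q.mean(0).round(4),[np.hypot(*v).round(3) for v in e],np.degrees(np.arctan2(L[1],L[0])).round(1))
E
python3 go.py 0.61 -0.176 0.16
```

```text
clock: 4.95
position: [0.5642, -0.0485, 0.1637]
ee_rot: [0.499, 0.5, 0.501, -0.5]
contact_force: [-0.5, -0.1, -1.6]
width: 0.053
orange [0.6198 0.2083] [np.float64(0.099), np.float64(0.173)] 90.3
green [ 0.6069 -0.2152] [np.float64(0.176), np.float64(0.098)] 93.5
purple [ 0.613  -0.0135] [np.float64(0.098), np.float64(0.175)] 78.7
at [ 0.5642 -0.0485  0.1637] tool y [ 1.    -0.    -0.002] q [-0.21  0.29  1.59  0.    1.26 -0.21] t5.0 w0.0530 F [-0.5 -0.1 -1.6]
shift cm [ 0.35  4.58 12.75]
turn 1 [-0.    -0.001  0.002]
turn -1 [3.141e+00 3.000e-03 1.000e-03]
```

```bash
python3 -m creep '{"delta_pos": [[0,1,3.5],[0,2,7],[0,3,9.5],[0,3.5,11.5],[0,4,12.8],[0,4,12.8],[0,4,12.8]], "dr": [[0,0,0],[0,0,0],[0,0,0],[0,0,0],[0,0,0],[0,0,0],[0,0,0]]}'
python3 go.py 0.6055 -0.175 0.044
```

```text
clock: 5.65
position: [0.6041, -0.1741, 0.1645]
ee_rot: [0.499, 0.5, 0.501, -0.5]
contact_force: [-0.1, 0.1, -1.8]
width: 0.053
at [ 0.6041 -0.1741  0.1645] tool y [ 1.     0.    -0.001] q [-0.39  0.38  1.45  0.    1.31 -0.39] t5.7 w0.0530 F [-0.1  0.1 -1.8]
shift cm [12.05  0.15  0.11]
turn 1 [ 0.    -0.002  0.001]
turn -1 [-3.141e+00 -2.000e-03 -3.000e-03]
```

```bash
python3 - <<'E'
from h import *
w=get("wrist"); cv2.imwrite("pics/wrist2.png",w["pixels"])
E
```

```text
(no output)
```

View pics/wrist2.png

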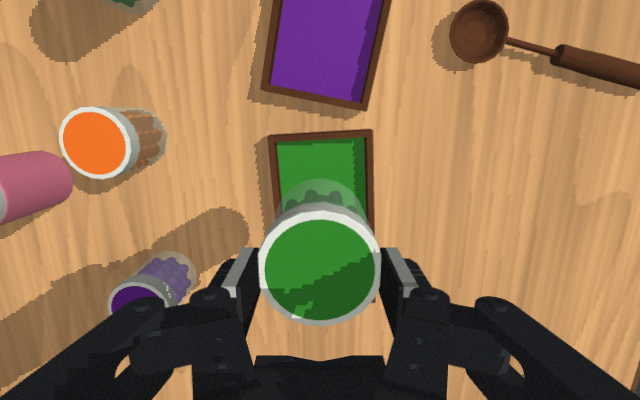

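The jar hangs upright in the fingers (lid at (320,267)) over the tray's upper half. Now I lower it slowly.

```bash
python3 -m creep '{"delta_pos": [[1.5,0.1,0.1],[3.5,0.1,0.1],[5.5,0.1,0.1],[7.5,0.1,0.1],[9,0.1,0.1],[10.2,0.1,0.1],[11,0.1,0.1],[11.5,0.1,0.1],[11.8,0.1,0.1],[11.8,0.1,0.1]], "dr": [[0,0,0],[0,0,0],[0,0,0],[0,0,0],[0,0,0],[0,0,0],[0,0,0],[0,0,0],[0,0,0],[0,0,0]]}'
python3 -m creep '{"delta_pos": [[0.1,0,0],[0.2,0,0],[0.3,0,0],[0.4,0,0],[0.45,0,0],[0.45,0,0]], "dr": [[0,0,0],[0,0,0],[0,0,0],[0,0,0],[0,0,0],[0,0,0]]}'
```

```text
clock: 6.7
position: [0.6057, -0.1761, 0.047]
ee_rot: [0.5, 0.5, 0.5, -0.5]
contact_force: [-0.1, -0.1, -2.2]
width: 0.0531
clock: 7.3
position: [0.6057, -0.1762, 0.0424]
ee_rot: [0.5, 0.5, 0.5, -0.5]
contact_force: [-0.7, 0.4, -1.9]
width: 0.0531
```

```bash
python3 -m creep '{"delta_pos": [[0.1,0,0],[0.2,0,0],[0.2,0,0]], "dr": [[0,0,0],[0,0,0],[0,0,0]]}'
```

```text
clock: 7.6
position: [0.6057, -0.1762, 0.0423]
ee_rot: [0.5, 0.5, 0.5, -0.5]
contact_force: [-2.9, 1.1, 8.9]
width: 0.0531
```

```bash
python3 -m creep '{"delta_pos": [[0,0,0],[0,0,0],[0,0,0],[0,0,0],[0,0,0],[0,0,0],[0,0,0],[0,0,0]], "dr": [[0,0,0],[0,0,0],[0,0,0],[0,0,0],[0,0,0],[0,0,0],[0,0,0],[0,0,0]]}' 1
python3 -m creep '{"delta_pos": [[-1,0,0],[-3,0,0],[-5.5,0,0],[-8.5,0,0],[-11.5,0,0],[-12.2,0,0],[-12.2,0,0]], "dr": [[0,0,0],[0,0,0],[0,0,0],[0,0,0],[0,0,0],[0,0,0],[0,0,0]]}'
python3 wr.py .076; python3 go.py 0.445 -0.2784 0.164
```

```text
clock: 8.4
position: [0.6057, -0.1762, 0.0403]
ee_rot: [0.5, 0.5, 0.5, -0.5]
contact_force: [0.3, -0.2, 0.4]
width: 0.0853
clock: 9.1
position: [0.6065, -0.1765, 0.1643]
ee_rot: [0.501, 0.501, 0.499, -0.499]
contact_force: [-1.1, -0.1, -0.0]
width: 0.085
other orange [ 0.3872 -0.1369] 0.057 0.057
other green [ 0.6084 -0.2154] 0.082 0.162
other purple [ 0.3985 -0.3065] 0.057 0.032
other purple [ 0.6075 -0.052 ] 0.082 0.082
other pink [ 0.323 -0.176] 0.073 0.062
at [ 0.6055 -0.1761  0.1625] tool y [1. 0. 0.] q [-0.39  0.38  1.45  0.    1.31 -0.39] t9.2 w0.0852 F [0.6 0.4 0.1]
shift cm [ -0.15 -16.05  10.23]
turn 1 [ 0.  0. -0.]
turn -1 [-3.142e+00  1.000e-03  0.000e+00]
```

```bash
python3 -m creep '{"delta_pos": [[0,-3,2],[0,-7,4],[0,-11,6],[0,-14,8],[0,-16,10.2],[0,-16,10.2],[0,-16,10.2]], "dr": [[0,0,0],[0,0,0],[0,0,0],[0,0,0],[0,0,0],[0,0,0],[0,0,0]]}' 1 
python3 wr.py .07|grep purple; python3 go.py 0.445 -0.2784 0.034
```

```text
clock: 9.85
position: [0.4448, -0.2778, 0.161]
ee_rot: [0.499, 0.501, 0.501, -0.5]
contact_force: [0.2, 0.9, -0.1]
width: 0.0851
purple (319, 197) [[0.4441, -0.2768]] disc r 0.0235
at [ 0.4454 -0.2775  0.1612] tool y [ 1.    -0.001 -0.001] q [-0.69  0.23  1.68  0.    1.23 -0.69] t9.9 w0.0857 F [0.8 0.6 1. ]
shift cm [12.72 -0.03  0.12]
turn 1 [-0.001 -0.002  0.001]
turn -1 [3.141e+00 2.000e-03 3.000e-03]
```

```bash
python3 -m creep '{"delta_pos": [[2,-0.1,0],[4,-0.1,0],[6,-0.1,0],[8,-0.1,0],[9.5,-0.1,0],[11,-0.1,0],[12,-0.1,0],[12.6,-0.1,0],[12.7,-0.1,0],[12.7,-0.1,0]], "dr": [[0,0,0],[0,0,0],[0,0,0],[0,0,0],[0,0,0],[0,0,0],[0,0,0],[0,0,0],[0,0,0],[0,0,0]]}' 1 50
python3 -m creep '{"delta_pos": [[0,0,0],[0,0,0],[0,0,0],[0,0,0],[0,0,0],[0,0,0],[0,0,0],[0,0,0]], "dr": [[0,0,0],[0,0,0],[0,0,0],[0,0,0],[0,0,0],[0,0,0],[0,0,0],[0,0,0]]}' -1 50
python3 -m creep '{"delta_pos": [[-1,0,0],[-2.5,0,0],[-4.5,0,0],[-6.5,0,0],[-8.5,0,0],[-10.5,0,0],[-12,0,0],[-13,0,0],[-13,0,0],[-13,0,0]], "dr": [[0,0,0],[0,0,0],[0,0,0],[0,0,0],[0,0,0],[0,0,0],[0,0,0],[0,0,0],[0,0,0],[0,0,0]]}'; python3 go.py 0.614 -0.0135 0.042
```

```text
clock: 10.9
position: [0.4451, -0.2781, 0.0355]
ee_rot: [0.5, 0.5, 0.5, -0.5]
contact_force: [0.0, -0.6, -1.1]
width: 0.0856
clock: 11.7
position: [0.4449, -0.2786, 0.0366]
ee_rot: [0.501, 0.5, 0.499, -0.5]
contact_force: [-0.7, 0.4, 4.4]
width: 0.0528
clock: 12.7
position: [0.4443, -0.2779, 0.165]
ee_rot: [0.5, 0.5, 0.5, -0.5]
contact_force: [-0.3, 0.3, -1.8]
width: 0.0531
at [ 0.4443 -0.2779  0.165 ] tool y [ 1. -0. -0.] q [-0.69  0.23  1.68  0.    1.24 -0.69] t12.7 w0.0531 F [-0.3  0.3 -1.8]
shift cm [ 12.31  16.98 -26.44]
turn 1 [-0.    -0.001  0.   ]
turn -1 [3.142e+00 1.000e-03 1.000e-03]
```

```bash
python3 -m creep '{"delta_pos": [[0,1,-2],[0,3,-5],[0,5,-9],[0,7.5,-13],[0,10,-17],[0,12.5,-20],[0,14.5,-23],[0,16,-25],[0,17,-26.4],[0,17,-26.4]], "dr": [[0,0,0],[0,0,0],[0,0,0],[0,0,0],[0,0,0],[0,0,0],[0,0,0],[0,0,0],[0,0,0],[0,0,0]]}'
python3 -m creep '{"delta_pos": [[1.5,0,0],[3.5,0,0],[5.5,0,0],[7.5,0,0],[9,0,0],[10.2,0,0],[11,0,0],[11.5,0,0],[11.7,0,0],[11.7,0,0]], "dr": [[0,0,0],[0,0,0],[0,0,0],[0,0,0],[0,0,0],[0,0,0],[0,0,0],[0,0,0],[0,0,0],[0,0,0]]}'
python3 -m creep '{"delta_pos": [[0.1,0,0],[0.2,0,0],[0.3,0,0],[0.4,0,0],[0.5,0,0],[0.5,0,0]], "dr": [[0,0,0],[0,0,0],[0,0,0],[0,0,0],[0,0,0],[0,0,0]]}'
```

```text
clock: 13.7
position: [0.6152, -0.0125, 0.1641]
ee_rot: [0.5, 0.499, 0.501, -0.5]
contact_force: [0.2, -0.5, -1.4]
width: 0.053
clock: 14.7
position: [0.6149, -0.0143, 0.0486]
ee_rot: [0.5, 0.5, 0.5, -0.5]
contact_force: [0.2, -0.4, -1.0]
width: 0.0526
clock: 15.3
position: [0.6145, -0.0141, 0.0432]
ee_rot: [0.5, 0.5, 0.5, -0.5]
contact_force: [-0.1, -0.1, -2.3]
width: 0.0529
```

```bash
python3 -m creep '{"delta_pos": [[0.1,0,0],[0.2,0,0],[0.25,0,0],[0.25,0,0]], "dr": [[0,0,0],[0,0,0],[0,0,0],[0,0,0]]}'
```

```text
clock: 15.7
position: [0.6147, -0.0142, 0.0427]
ee_rot: [0.5, 0.5, 0.5, -0.5]
contact_force: [-2.4, 0.4, 8.5]
width: 0.0529
```

```bash
python3 -m creep '{"delta_pos": [[0,0,0],[0,0,0],[0,0,0],[0,0,0],[0,0,0],[0,0,0],[0,0,0],[0,0,0]], "dr": [[0,0,0],[0,0,0],[0,0,0],[0,0,0],[0,0,0],[0,0,0],[0,0,0],[0,0,0]]}' 1
python3 -m creep '{"delta_pos": [[-1,0,0],[-3,0,0],[-5.5,0,0],[-8.5,0,0],[-11.5,0,0],[-12.3,0,0],[-12.3,0,0]], "dr": [[0,0,0],[0,0,0],[0,0,0],[0,0,0],[0,0,0],[0,0,0],[0,0,0]]}'
python3 -m creep '{"delta_pos": [[0,-3,2],[0,-7,4],[0,-11,6],[0,-14,8],[0,-17,10],[0,-18.3,11.8],[0,-18.3,11.8],[0,-18.3,11.8]], "dr": [[0,0,0],[0,0,0],[0,0,0],[0,0,0],[0,0,0],[0,0,0],[0,0,0],[0,0,0]]}'
python3 wr.py .07|grep orange; python3 go.py 0.4316 -0.1324 0.034
```

```text
clock: 16.5
position: [0.6147, -0.0141, 0.0409]
ee_rot: [0.5, 0.5, 0.5, -0.5]
contact_force: [-0.5, -0.5, 0.2]
width: 0.0853
clock: 17.2
position: [0.6157, -0.0143, 0.1659]
ee_rot: [0.501, 0.501, 0.499, -0.499]
contact_force: [-0.5, 0.3, -0.8]
width: 0.0854
clock: 18.0
position: [0.4313, -0.1318, 0.163]
ee_rot: [0.499, 0.5, 0.5, -0.5]
contact_force: [-0.2, -0.3, -0.5]
width: 0.0854
orange (319, 196) [[0.4308, -0.1311]] disc r 0.0233
at [ 0.4318 -0.1316  0.1632] tool y [ 1.    -0.    -0.001] q [-0.45  0.12  1.82  0.    1.2  -0.45] t18.1 w0.0855 F [-1.   0.4  0.9]
shift cm [ 1.292e+01 -1.000e-02  9.000e-02]
turn 1 [-0.    -0.001  0.001]
turn -1 [3.141e+00 1.000e-03 2.000e-03]
```

```bash
python3 -m creep '{"delta_pos": [[2,-0.1,0],[4,-0.1,0],[6,-0.1,0],[8,-0.1,0],[9.5,-0.1,0],[11,-0.1,0],[12,-0.1,0],[12.7,-0.1,0],[12.9,-0.1,0],[12.9,-0.1,0]], "dr": [[0,0,0],[0,0,0],[0,0,0],[0,0,0],[0,0,0],[0,0,0],[0,0,0],[0,0,0],[0,0,0],[0,0,0]]}' 1 50
python3 -m creep '{"delta_pos": [[0,0,0],[0,0,0],[0,0,0],[0,0,0],[0,0,0],[0,0,0],[0,0,0],[0,0,0]], "dr": [[0,0,0],[0,0,0],[0,0,0],[0,0,0],[0,0,0],[0,0,0],[0,0,0],[0,0,0]]}' -1 50
python3 -m creep '{"delta_pos": [[-1,0,0],[-2.5,0,0],[-4.5,0,0],[-6.5,0,0],[-8.5,0,0],[-10.5,0,0],[-12,0,0],[-13,0,0],[-13,0,0],[-13,0,0]], "dr": [[0,0,0],[0,0,0],[0,0,0],[0,0,0],[0,0,0],[0,0,0],[0,0,0],[0,0,0],[0,0,0],[0,0,0]]}'; python3 go.py 0.621 0.251 0.042
```

```text
clock: 19.05
position: [0.4309, -0.132, 0.0348]
ee_rot: [0.5, 0.5, 0.5, -0.5]
contact_force: [-0.2, -0.4, -0.3]
width: 0.0852
clock: 19.85
position: [0.4311, -0.1324, 0.036]
ee_rot: [0.501, 0.5, 0.499, -0.5]
contact_force: [-1.8, 1.5, 5.1]
width: 0.0528
clock: 20.85
position: [0.4302, -0.132, 0.1646]
ee_rot: [0.5, 0.5, 0.5, -0.5]
contact_force: [-0.3, -0.0, -2.4]
width: 0.0529
at [ 0.4302 -0.132   0.1646] tool y [ 1.    -0.    -0.001] q [-0.45  0.12  1.82  0.    1.2  -0.45] t20.9 w0.0529 F [-0.3 -0.  -2.4]
shift cm [ 12.26  19.09 -38.3 ]
turn 1 [-0.    -0.     0.001]
turn -1 [3.142e+00 1.000e-03 1.000e-03]
```

```bash
python3 -m creep '{"delta_pos": [[0,0.5,-1.5],[0,2,-4],[0,3.5,-7],[0,5,-10],[0,6.5,-13],[0,8,-16.5],[0,9.5,-20],[0,11,-23],[0,12.5,-26],[0,14,-29]], "dr": [[0,0,0],[0,0,0],[0,0,0],[0,0,0],[0,0,0],[0,0,0],[0,0,0],[0,0,0],[0,0,0],[0,0,0]]}'
python3 -m creep '{"delta_pos": [[0,1.5,-3],[0,3,-6],[0,4.3,-8],[0,5.1,-9.3],[0,5.1,-9.3],[0,5.1,-9.3]], "dr": [[0,0,0],[0,0,0],[0,0,0],[0,0,0],[0,0,0],[0,0,0]]}'
python3 go.py 0.621 0.251 0.042
python3 -m creep '{"delta_pos": [[1.5,0,0],[3.5,0,0],[5.5,0,0],[7.5,0,0],[9,0,0],[10.2,0,0],[11,0,0],[11.5,0,0],[11.7,0,0],[11.7,0,0]], "dr": [[0,0,0],[0,0,0],[0,0,0],[0,0,0],[0,0,0],[0,0,0],[0,0,0],[0,0,0],[0,0,0],[0,0,0]]}'
python3 -m creep '{"delta_pos": [[0.1,0,0],[0.2,0,0],[0.3,0,0],[0.4,0,0],[0.5,0,0],[0.5,0,0]], "dr": [[0,0,0],[0,0,0],[0,0,0],[0,0,0],[0,0,0],[0,0,0]]}'
```

```text
clock: 21.85
position: [0.5702, 0.1591, 0.1633]
ee_rot: [-0.499, -0.499, -0.501, 0.501]
contact_force: [0.8, -0.5, -2.9]
width: 0.0529
clock: 22.45
position: [0.6206, 0.2502, 0.1633]
ee_rot: [-0.5, -0.499, -0.501, 0.501]
contact_force: [-0.1, 0.3, -2.6]
width: 0.0531
at [0.6206 0.2502 0.1633] tool y [ 1.     0.    -0.003] q [ 0.28  0.44  1.35 -0.    1.35  0.28] t22.4 w0.0531 F [-0.1  0.3 -2.6]
shift cm [12.13  0.08 -0.09]
turn 1 [0.    0.002 0.003]
turn -1 [-3.141e+00 -5.000e-03  2.000e-03]
clock: 23.45
position: [0.6218, 0.2508, 0.0482]
ee_rot: [0.5, 0.5, 0.5, -0.5]
contact_force: [-0.0, -0.1, -2.3]
width: 0.0532
clock: 24.05
position: [0.6215, 0.2508, 0.0427]
ee_rot: [0.5, 0.5, 0.5, -0.5]
contact_force: [-0.1, 0.4, -2.8]
width: 0.0532
```

Next: a little lower to touch, release, rise, then over carrots_tall at (0.445,0.1227).

```bash
python3 -m creep '{"delta_pos": [[0.1,0,0],[0.2,0,0],[0.25,0,0],[0.25,0,0]], "dr": [[0,0,0],[0,0,0],[0,0,0],[0,0,0]]}'
python3 -m creep '{"delta_pos": [[0,0,0],[0,0,0],[0,0,0],[0,0,0],[0,0,0],[0,0,0],[0,0,0],[0,0,0]], "dr": [[0,0,0],[0,0,0],[0,0,0],[0,0,0],[0,0,0],[0,0,0],[0,0,0],[0,0,0]]}' 1
python3 -m creep '{"delta_pos": [[-1,0,0],[-3,0,0],[-5.5,0,0],[-8.5,0,0],[-11.5,0,0],[-13.5,0,0],[-13.5,0,0]], "dr": [[0,0,0],[0,0,0],[0,0,0],[0,0,0],[0,0,0],[0,0,0],[0,0,0]]}'
python3 -m creep '{"delta_pos": [[0,-3,2],[0,-7,5],[0,-11,8],[0,-14,10.5],[0,-17,12.5],[0,-17.7,12.8],[0,-17.7,12.8],[0,-17.7,12.8]], "dr": [[0,0,0],[0,0,0],[0,0,0],[0,0,0],[0,0,0],[0,0,0],[0,0,0],[0,0,0]]}'
python3 wr.py .092|grep orange; python3 go.py 0.4451 0.1227 0.052
```

```text
clock: 24.45
position: [0.6217, 0.251, 0.0422]
ee_rot: [0.5, 0.5, 0.5, -0.5]
contact_force: [-3.4, -0.7, 6.3]
width: 0.053
clock: 25.25
position: [0.6217, 0.2508, 0.0404]
ee_rot: [0.5, 0.5, 0.5, -0.5]
contact_force: [-0.3, 0.9, 0.0]
width: 0.0853
clock: 25.95
position: [0.6239, 0.2516, 0.1801]
ee_rot: [0.501, 0.503, 0.499, -0.497]
contact_force: [-0.6, 0.8, 0.8]
width: 0.0854
clock: 26.75
position: [0.4457, 0.1233, 0.1754]
ee_rot: [0.5, 0.5, 0.5, -0.5]
contact_force: [0.6, -0.0, 0.9]
width: 0.0855
orange (317, 200) [[0.4439, 0.124]] disc r 0.0233
other orange [0.6253 0.1976] 0.142 0.075
at [0.446  0.1234 0.1753] tool y [1.    0.    0.001] q [0.12 0.13 1.78 0.   1.23 0.12] t26.8 w0.0855 F [-0.4  0.4  0.4]
shift cm [12.33 -0.11  0.08]
turn 1 [ 0.    -0.001 -0.001]
turn -1 [-3.141e+00  2.000e-03 -1.000e-03]
```

```bash
python3 -m creep '{"delta_pos": [[2,-0.1,0],[4,-0.1,0],[6,-0.1,0],[8,-0.1,0],[9.5,-0.1,0],[11,-0.1,0],[11.8,-0.1,0],[12.2,-0.1,0],[12.3,-0.1,0],[12.3,-0.1,0]], "dr": [[0,0,0],[0,0,0],[0,0,0],[0,0,0],[0,0,0],[0,0,0],[0,0,0],[0,0,0],[0,0,0],[0,0,0]]}' 1 50
python3 -m creep '{"delta_pos": [[0,0,0],[0,0,0],[0,0,0],[0,0,0],[0,0,0],[0,0,0],[0,0,0],[0,0,0]], "dr": [[0,0,0],[0,0,0],[0,0,0],[0,0,0],[0,0,0],[0,0,0],[0,0,0],[0,0,0]]}' -1 50
python3 -m creep '{"delta_pos": [[-1,0,0],[-2.5,0,0],[-4.5,0,0],[-6.5,0,0],[-8.5,0,0],[-10.5,0,0],[-12,0,0],[-13,0,0],[-13,0,0],[-13,0,0]], "dr": [[0,0,0],[0,0,0],[0,0,0],[0,0,0],[0,0,0],[0,0,0],[0,0,0],[0,0,0],[0,0,0],[0,0,0]]}'; python3 go.py 0.621 0.168 0.06
```

```text
clock: 27.8
position: [0.4443, 0.123, 0.0527]
ee_rot: [0.5, 0.5, 0.5, -0.5]
contact_force: [-0.1, -0.3, -0.1]
width: 0.0854
clock: 28.6
position: [0.444, 0.1229, 0.0534]
ee_rot: [0.5, 0.5, 0.5, -0.5]
contact_force: [-1.1, 1.6, 4.5]
width: 0.0539
clock: 29.6
position: [0.4431, 0.1228, 0.182]
ee_rot: [-0.5, -0.5, -0.5, 0.5]
contact_force: [0.4, -0.6, -3.0]
width: 0.0538
at [0.4431 0.1228 0.182 ] tool y [ 1.    -0.    -0.001] q [0.12 0.12 1.77 0.   1.25 0.12] t29.6 w0.0538 F [ 0.4 -0.6 -3. ]
shift cm [12.19 17.8  -4.52]
turn 1 [-0.     0.     0.001]
turn -1 [ 3.142e+00  1.000e-03 -0.000e+00]
```

```bash
python3 -m creep '{"delta_pos": [[0,1,-0.3],[0,3,-0.8],[0,5.5,-1.5],[0,8.5,-2.2],[0,11.5,-3],[0,14,-3.6],[0,16,-4.1],[0,17.4,-4.5],[0,17.8,-4.5],[0,17.8,-4.5]], "dr": [[0,0,0],[0,0,0],[0,0,0],[0,0,0],[0,0,0],[0,0,0],[0,0,0],[0,0,0],[0,0,0],[0,0,0]]}'
python3 go.py 0.621 0.168 0.06
python3 -m creep '{"delta_pos": [[1.5,0,0],[3.5,0,0],[5.5,0,0],[7.5,0,0],[9,0,0],[10.2,0,0],[11,0,0],[11.5,0,0],[11.7,0,0],[11.7,0,0]], "dr": [[0,0,0],[0,0,0],[0,0,0],[0,0,0],[0,0,0],[0,0,0],[0,0,0],[0,0,0],[0,0,0],[0,0,0]]}'
python3 -m creep '{"delta_pos": [[0.1,0,0],[0.2,0,0],[0.3,0,0],[0.4,0,0],[0.5,0,0],[0.5,0,0]], "dr": [[0,0,0],[0,0,0],[0,0,0],[0,0,0],[0,0,0],[0,0,0]]}'
```

```text
clock: 30.6
position: [0.6218, 0.1678, 0.1808]
ee_rot: [-0.5, -0.499, -0.5, 0.501]
contact_force: [-0.3, 0.2, -2.7]
width: 0.0536
at [0.6218 0.1678 0.1808] tool y [ 1.     0.    -0.002] q [ 0.16  0.39  1.39 -0.    1.36  0.16] t30.6 w0.0536 F [-0.3  0.2 -2.7]
shift cm [12.08 -0.05 -0.03]
turn 1 [0.    0.    0.002]
turn -1 [-3.142e+00 -4.000e-03  1.000e-03]
clock: 31.6
position: [0.6218, 0.1679, 0.0656]
ee_rot: [0.5, 0.5, 0.5, -0.5]
contact_force: [-0.0, 0.8, -2.2]
width: 0.0535
clock: 32.2
position: [0.6215, 0.1678, 0.0602]
ee_rot: [0.5, 0.5, 0.5, -0.5]
contact_force: [0.4, 0.8, -3.2]
width: 0.0538
```

```bash
python3 -m creep '{"delta_pos": [[0.1,0,0],[0.2,0,0],[0.25,0,0],[0.25,0,0]], "dr": [[0,0,0],[0,0,0],[0,0,0],[0,0,0]]}'
python3 -m creep '{"delta_pos": [[0,0,0],[0,0,0],[0,0,0],[0,0,0],[0,0,0],[0,0,0],[0,0,0],[0,0,0]], "dr": [[0,0,0],[0,0,0],[0,0,0],[0,0,0],[0,0,0],[0,0,0],[0,0,0],[0,0,0]]}' 1
python3 -m creep '{"delta_pos": [[-1,0,0],[-3,0,0],[-5.5,0,0],[-8.5,0,0],[-11.5,0,0],[-12,0,0],[-12,0,0]], "dr": [[0,0,0],[0,0,0],[0,0,0],[0,0,0],[0,0,0],[0,0,0],[0,0,0]]}'
python3 -m creep '{"delta_pos": [[0,-3,2],[0,-7,6],[0,-11,10],[0,-14,13],[0,-17,16],[0,-17.8,16.6],[0,-17.8,16.6],[0,-17.8,16.6]], "dr": [[0,0,0],[0,0,0],[0,0,0],[0,0,0],[0,0,0],[0,0,0],[0,0,0],[0,0,0]]}'
python3 wr.py .092|grep green; python3 go.py 0.4432 0.0021 0.052
```

```text
clock: 32.6
position: [0.6218, 0.1679, 0.0595]
ee_rot: [0.5, 0.5, 0.5, -0.5]
contact_force: [-2.9, 0.2, 6.0]
width: 0.0538
clock: 33.4
position: [0.6217, 0.1678, 0.0579]
ee_rot: [0.5, 0.5, 0.5, -0.5]
contact_force: [0.2, 0.4, -0.3]
width: 0.0856
clock: 34.1
position: [0.6224, 0.168, 0.1797]
ee_rot: [0.501, 0.501, 0.499, -0.499]
contact_force: [0.2, 0.4, -0.4]
width: 0.0853
clock: 34.9
position: [0.4444, 0.0023, 0.1775]
ee_rot: [0.5, 0.5, 0.5, -0.5]
contact_force: [-0.1, -0.7, -0.1]
width: 0.0856
green (316, 199) [[0.4421, 0.0029]] disc r 0.0235
at [0.4448 0.0025 0.1776] tool y [1.    0.    0.001] q [-0.15  0.1   1.81  0.    1.23 -0.15] t35.0 w0.0856 F [ 0.5 -0.1 -0.6]
shift cm [12.56 -0.17  0.05]
turn 1 [ 0.    -0.001 -0.001]
turn -1 [-3.141e+00  1.000e-03 -1.000e-03]
```

```bash
python3 -m creep '{"delta_pos": [[2,-0.2,0],[4,-0.2,0],[6,-0.2,0],[8,-0.2,0],[9.5,-0.2,0],[11,-0.2,0],[12,-0.2,0],[12.4,-0.2,0],[12.5,-0.2,0],[12.5,-0.2,0]], "dr": [[0,0,0],[0,0,0],[0,0,0],[0,0,0],[0,0,0],[0,0,0],[0,0,0],[0,0,0],[0,0,0],[0,0,0]]}' 1 50
python3 -m creep '{"delta_pos": [[0,0,0],[0,0,0],[0,0,0],[0,0,0],[0,0,0],[0,0,0],[0,0,0],[0,0,0]], "dr": [[0,0,0],[0,0,0],[0,0,0],[0,0,0],[0,0,0],[0,0,0],[0,0,0],[0,0,0]]}' -1 50
python3 -m creep '{"delta_pos": [[-1,0,0],[-2.5,0,0],[-4.5,0,0],[-6.5,0,0],[-8.5,0,0],[-10.5,0,0],[-12,0,0],[-13,0,0],[-13,0,0],[-13,0,0]], "dr": [[0,0,0],[0,0,0],[0,0,0],[0,0,0],[0,0,0],[0,0,0],[0,0,0],[0,0,0],[0,0,0],[0,0,0]]}'; python3 go.py 0.6105 -0.258 0.06
```

```text
clock: 35.95
position: [0.4423, 0.002, 0.0531]
ee_rot: [0.5, 0.5, 0.5, -0.5]
contact_force: [0.7, 1.2, 1.1]
width: 0.0856
clock: 36.75
position: [0.4424, 0.0017, 0.0539]
ee_rot: [0.5, 0.5, 0.499, -0.5]
contact_force: [-0.7, 0.5, 6.8]
width: 0.0535
clock: 37.75
position: [0.4411, 0.0019, 0.1825]
ee_rot: [0.5, 0.5, 0.5, -0.5]
contact_force: [1.1, 0.4, -2.8]
width: 0.0536
at [0.4411 0.0019 0.1825] tool y [ 1.    -0.    -0.001] q [-0.15  0.09  1.81  0.    1.25 -0.15] t37.8 w0.0536 F [ 1.1  0.4 -2.8]
shift cm [12.23 16.95 25.99]
turn 1 [-0.    -0.     0.001]
turn -1 [3.142e+00 1.000e-03 0.000e+00]
```

```bash
python3 -m creep '{"delta_pos": [[0,1,1.5],[0,3,4.5],[0,5,8],[0,7.5,12],[0,10,16],[0,12.5,19.5],[0,14.5,22.5],[0,16,24.8],[0,16.9,26],[0,16.9,26]], "dr": [[0,0,0],[0,0,0],[0,0,0],[0,0,0],[0,0,0],[0,0,0],[0,0,0],[0,0,0],[0,0,0],[0,0,0]]}'
python3 go.py 0.6105 -0.258 0.06
python3 -m creep '{"delta_pos": [[1.5,0,0],[3.5,0,0],[5.5,0,0],[7.5,0,0],[9,0,0],[10.2,0,0],[11,0,0],[11.5,0,0],[11.7,0,0],[11.7,0,0]], "dr": [[0,0,0],[0,0,0],[0,0,0],[0,0,0],[0,0,0],[0,0,0],[0,0,0],[0,0,0],[0,0,0],[0,0,0]]}'
python3 -m creep '{"delta_pos": [[0.1,0,0],[0.2,0,0],[0.3,0,0],[0.4,0,0],[0.5,0,0],[0.5,0,0]], "dr": [[0,0,0],[0,0,0],[0,0,0],[0,0,0],[0,0,0],[0,0,0]]}'
```

```text
clock: 38.75
position: [0.6114, -0.2614, 0.1804]
ee_rot: [-0.499, -0.5, -0.5, 0.501]
contact_force: [-0.2, 0.6, -3.0]
width: 0.0541
at [ 0.6114 -0.2614  0.1804] tool y [ 1.    -0.002 -0.002] q [-0.51  0.43  1.34 -0.    1.38 -0.51] t38.8 w0.0541 F [-0.2  0.6 -3. ]
shift cm [12.04 -0.07 -0.34]
turn 1 [-0.002  0.     0.002]
turn -1 [ 3.139e+00  2.000e-03 -0.000e+00]
clock: 39.75
position: [0.6108, -0.2583, 0.0661]
ee_rot: [0.5, 0.5, 0.5, -0.5]
contact_force: [0.9, 0.2, -2.2]
width: 0.0538
clock: 40.35
position: [0.6105, -0.2581, 0.0607]
ee_rot: [0.5, 0.5, 0.5, -0.5]
contact_force: [-0.6, -0.5, -2.6]
width: 0.0535
```

Touch, release, rise, then pull back toward the base so that the trays can be checked.

```bash
python3 -m creep '{"delta_pos": [[0.1,0,0],[0.2,0,0],[0.25,0,0],[0.25,0,0]], "dr": [[0,0,0],[0,0,0],[0,0,0],[0,0,0]]}'
python3 -m creep '{"delta_pos": [[0,0,0],[0,0,0],[0,0,0],[0,0,0],[0,0,0],[0,0,0],[0,0,0],[0,0,0]], "dr": [[0,0,0],[0,0,0],[0,0,0],[0,0,0],[0,0,0],[0,0,0],[0,0,0],[0,0,0]]}' 1
python3 -m creep '{"delta_pos": [[-1,0,0],[-3,0,0],[-5.5,0,0],[-8.5,0,0],[-11.5,0,0],[-14,0,0],[-14,0,0]], "dr": [[0,0,0],[0,0,0],[0,0,0],[0,0,0],[0,0,0],[0,0,0],[0,0,0]]}'
python3 -m creep '{"delta_pos": [[0,-3,0],[0,-7,0],[0,-11,0],[0,-15,0],[0,-19,0],[0,-23,0],[0,-25,0],[0,-25,0],[0,-25,0]], "dr": [[0,0,0],[0,0,0],[0,0,0],[0,0,0],[0,0,0],[0,0,0],[0,0,0],[0,0,0],[0,0,0]]}'
python3 - <<'E'
from h import *
T={"orange":((.620,.209),90.3),"green":((.608,-.216),93.5),"purple":((.614,-.0135),78.7)}
d=get("top"); s=get("scene"); cv2.imwrite("pics/end.png",np.vstack([d["pixels"][130:270,130:490],s["pixels"][120:310,120:480]]).repeat(2,0).repeat(2,1)[:600])
cv2.imwrite("pics/end_s.png",cv2.resize(s["pixels"][130:310,150:480],None,fx=2.4,fy=2.4)); cv2.imwrite("pics/end_t.png",cv2.resize(d["pixels"][130:270,150:480],None,fx=2.4,fy=2.4))
for uv in((176,185),(451,178)): print(depthz(d,uv).round(3))
# jars: depth blobs above the trays
K=d["intrinsics"];vv,uu=np.mgrid[130:205,210:425]; uv=np.c_[uu.ravel(),vv.ravel()].astype(float)
p=cv2.undistortPoints(uv[:,None],K,np.array([d["k1"],0,0,0]))[:,0]; R,_=cv2.Rodrigues(np.array(d["rvec"],float))
P=(np.c_[p,np.ones(len(p))]*d["depth"][130:205,210:425].ravel()[:,None]-np.array(d["tvec"],float).ravel())@R
m=(P[:,2]>.06).reshape(vv.shape).astype(np.uint8)
n,lab=cv2.connectedComponents(m)
for i in range(1,n):
    q=P[lab.ravel()==i]
    if len(q)<80: continue
    h=np.median(q[:,2]); q=q[q[:,2]>h-.012]; c=(q.max(0)+q.min(0))/2; c2=q.mean(0)
    name=min(T,key=lambda k:np.hypot(*(c2[:2]-T[k][0]))); a=np.radians(T[name][1]); L=np.array([np.cos(a),np.sin(a)]); e=c2[:2]-T[name][0]
    print(name,c2.round(4),"top z %.4f"%h,"span",np.ptp(q,axis=0)[:2].round(3),"tray x %.4f y %.4f"%(e@[L[1],-L[0]],e@L))
E
```

```text
clock: 40.75
position: [0.6108, -0.2582, 0.06]
ee_rot: [0.5, 0.5, 0.5, -0.5]
contact_force: [-1.5, 0.7, 5.7]
width: 0.0537
clock: 41.55
position: [0.6106, -0.2581, 0.0583]
ee_rot: [0.5, 0.5, 0.5, -0.5]
contact_force: [0.0, 0.3, -0.3]
width: 0.0857
clock: 42.25
position: [0.613, -0.2594, 0.2039]
ee_rot: [0.503, 0.501, 0.497, -0.499]
contact_force: [0.5, 0.2, 0.4]
width: 0.0857
clock: 43.15
position: [0.3609, -0.2583, 0.1984]
ee_rot: [0.5, 0.5, 0.499, -0.5]
contact_force: [0.6, -0.6, 0.2]
width: 0.0852
[0.514 0.427 0.131]
[ 0.567 -0.453  0.008]
orange [0.6198 0.1661 0.0987] top z 0.0985 span [0.055 0.054] tray x -0.0004 y -0.0429
orange [0.6164 0.2477 0.0894] top z 0.0768 span [0.417 0.279] tray x -0.0034 y 0.0387
purple [ 0.6088 -0.014   0.0897] top z 0.0771 span [0.408 0.055] tray x -0.0050 y -0.0016
green [ 0.6079 -0.2578  0.1049] top z 0.0981 span [0.408 0.286] tray x -0.0027 y -0.0417
green [ 0.6027 -0.1763  0.0833] top z 0.0771 span [0.403 0.204] tray x -0.0028 y 0.0399
green [ 0.3911 -0.2085  0.6451] top z 0.6178 span [0.184 0.225] tray x -0.2160 y 0.0207
```

View pics/end_s.png

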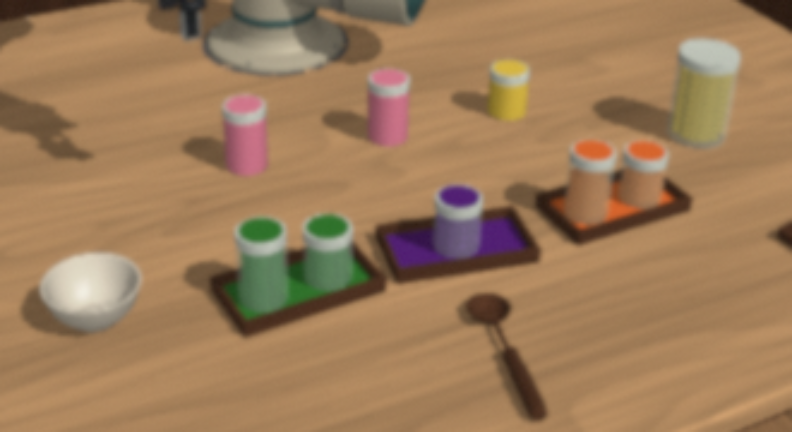

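View pics/end_t.png

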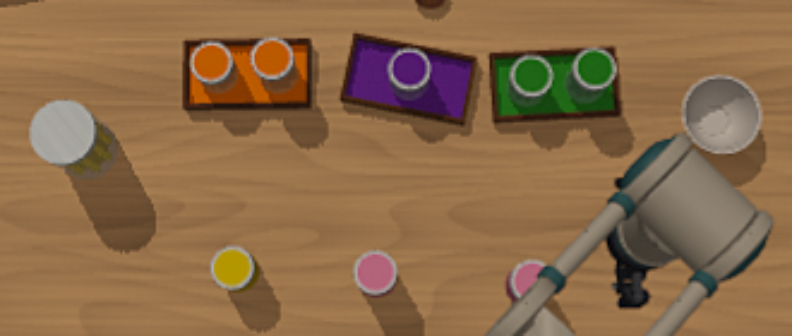

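Both views show all five jars upright in the right trays. Their tops are at 76–77 mm and 98 mm, as expected, and the bystanders haven't moved.

```bash
python3 -c "
from rig import manip
print(manip.sign_off())"
```

```text
the job is handed in; nothing more can be done
None
```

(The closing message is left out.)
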